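# Load and lock the marked bay of the sample rack

## Robot

A 6-joint arm with a two-finger parallel gripper is mounted at the origin on a cart in front of the work surface, level with it; the furniture and walls round the work are solid. World frame = base frame: x ahead of the robot, y to its left, z up, the work surface at z = 0. Lengths are in m, angles in rad, forces in N, time in s.
With the tool pointing down it reaches from about 0.25 to 0.85 m from the base axis. Payload 12.5 kg.
Tool frame: the origin (TCP) lies at the very end of the fingers, on their centre line; the grasp point (between the pads) lies 19 mm behind it; z points along the fingers, y is the direction in which the jaws open and shut (so a half turn about z gives the same grasp; the last joint's range is limited). The gripper opens to 93 mm and grips with 3 to 60 N. Pads are 15 mm wide; open, the fingers measure 128 mm over their backs; the gripper's body (75 mm by 188 mm) begins 65 mm behind the grasp point.
Start: joints at [-1.315, 0.351, 1.652, -0, 1.139, -0.085], TCP at [0.184, -0.518, 0.183] pointing down, gripper open.
Joint ranges: [-2.75, 2.75], [-0.79, 2.1], [0.01, 2.65], [-1.57, 4.71], [0.07, 3.14], [-2.87, 2.87]. Speed limits (rad/s): [2.22, 2.22, 2.79, 3.14, 3.14, 3.14].

## Interface

Orientations are given as [roll, pitch, yaw] about the fixed x, y, z axes, in that order (R = Rz(yaw) Ry(pitch) Rx(roll)).
In Python, from cell import sensors, grab_frame, ctrl gives the robot as it stands. The module is installed in compiled form; this text tells all that it offers.
- The arm moves only by the tool arm_command, never from a script. Its arguments are lists of equal length, an entry for each row: "translation": the shift along the tool's x, y, z in mm, a list of three; "spin": the turn about the tool's z in degrees; "fingers": the opening, from 0 (shut) to 1 (fully open). A call has 1 to 12 rows; each row shifts and turns the pose as measured when the row begins, along the tool's axes as they then stand; what a row does not reach is not made up. A row lasts 1/8 s, in which the tool goes at most 62.5 mm and 10.7 degrees, less where a joint would pass 70% of its speed; a pose out of reach is approached as far as the arm can. A call with a gripper value outside its range is refused whole. The fingers move at their own pace and stop on an object; "squeeze" is the grip in N (left out, the last holds). Time passes only in rows, so rows that do not move let the fingers close. It gives the time, the measured TCP pose, the force and the opening at its end, in the units of the state.
- sensors.get_state(): the state, without advancing time (a new reading comes with each control period).
- grab_frame(name): name is "side" or "top"; returns a dict with "image" (480x640x3 uint8, blue, green, red), "depth" (480x640 float32, m along the optical axis (not along the pixel's ray), 0 where there is no reading), "intrinsics" (3x3 intrinsics, pixels), "dist" ([k1, k2, p1, p2, k3] as OpenCV has them; the pictures are not rectified), "R" (3x3) and "t" (3): a world point X has camera coordinates R X + t. Camera axes: x right, y down, z forward; pixel columns grow to the right and rows downward; lengths in m; the calibration is good to about 2 mm. A picture is of the moment at which its call begins.
- ctrl.hand_in(): hands the job in, once; it reports no verdict.
The state is a dict: "clock": time; "joints": joint angles; "dq": joint speeds; "joint_torque": joint torques, N m; "eef_pos": TCP position; "eef_rot": TCP orientation; "force": force on the tool from outside, world axes, zero at the start; "ft_torque": the same for the moment, N m; "width": finger opening in m.
Only numpy, scipy, OpenCV 4.12 (cv2) and the standard library are available. Lean on these libraries where they do the work, as an engineer would, in place of code of your own. Each camera call takes 0.05 s, during which the arm holds its last target. There are 200 camera calls.

## Task

The yellow tab marks the rack bay whose sample is to be counted next: stand the red-capped jar upright and fully seated in that bay, first moving any white-capped jar that stands there into the bay that is free at the start, and leave every other jar in its bay. Then take the brass-headed locking pin from its stand and push it fully home in the pin hole in front of the red-capped jar. Do not knock over any jar, and do not disturb the things standing beside the rack.

Things in the scene. Friction and masses are not known exactly. Their poses are not given: they have to be found in the camera images.
- bay_a_seat (a point): one of four equal white bays, 104 by 67 mm, side by side at 70 mm pitch in a rack, plate top 10 mm above the desk: centre of the floor of its round recess for a jar (grey ring, 54 mm inside, 62 outside, rim 6 mm above this floor, floor 13 mm above the desk); the bay in which the red-capped jar starts. x points across the rack away from the robot, y along the row, z up
- bay_a_socket (a point): centre of the mouth of the round pin hole (10.5 mm wide, chamfered, 21.5 mm deep) in the top of the dark steel block, 28 by 28 mm and 24 mm high, in the same bay, 50 mm in front of the seat; block top 34 mm above the desk; axes as the seat
- bay_a_tab (a point): centre of the place for the coloured tab of the same bay, at the height of the plate, directly below the pin hole, 50 mm in front of the seat
- bay_b_seat (a point): as bay_a: centre of the floor of its round recess for a jar (grey ring, 54 mm inside, 62 outside, rim 6 mm above this floor, floor 13 mm above the desk); the bay in which white_jar_1 starts. x points across the rack away from the robot, y along the row, z up
- bay_b_socket (a point): centre of the mouth of the round pin hole (10.5 mm wide, chamfered, 21.5 mm deep) in the top of the dark steel block, 28 by 28 mm and 24 mm high, in the same bay, 50 mm in front of the seat; block top 34 mm above the desk; axes as the seat
- bay_b_tab (a point): centre of the place for the coloured tab of the same bay, at the height of the plate, directly below the pin hole, 50 mm in front of the seat
- bay_c_seat (a point): as bay_a: centre of the floor of its round recess for a jar (grey ring, 54 mm inside, 62 outside, rim 6 mm above this floor, floor 13 mm above the desk); the bay in which white_jar_2 starts. x points across the rack away from the robot, y along the row, z up
- bay_c_socket (a point): centre of the mouth of the round pin hole (10.5 mm wide, chamfered, 21.5 mm deep) in the top of the dark steel block, 28 by 28 mm and 24 mm high, in the same bay, 50 mm in front of the seat; block top 34 mm above the desk; axes as the seat
- bay_c_tab (a point): centre of the place for the coloured tab of the same bay, at the height of the plate, directly below the pin hole, 50 mm in front of the seat
- bay_d_seat (a point): as bay_a: centre of the floor of its round recess for a jar (grey ring, 54 mm inside, 62 outside, rim 6 mm above this floor, floor 13 mm above the desk); the bay that starts free. x points across the rack away from the robot, y along the row, z up
- bay_d_socket (a point): centre of the mouth of the round pin hole (10.5 mm wide, chamfered, 21.5 mm deep) in the top of the dark steel block, 28 by 28 mm and 24 mm high, in the same bay, 50 mm in front of the seat; block top 34 mm above the desk; axes as the seat
- bay_d_tab (a point): centre of the place for the coloured tab of the same bay, at the height of the plate, directly below the pin hole, 50 mm in front of the seat
- marker_tab: yellow tab in two flat halves, each 30 by 15 by 4 mm, fixed left and right of the pin-hole block of one bay (the other three bays have grey ones); it marks that bay; origin: midway between the halves, at their underside
- red_jar: closed sample jar with a red cap, 42 mm diameter, 80 mm high, about 85 g; origin: centre of its underside, z along its axis
- white_jar_1: closed sample jar with a white cap and a label with a dark red band, 48 mm diameter, 67 mm high, about 95 g; origin: centre of its underside, z along its axis
- white_jar_2: closed sample jar with a white cap and a label with a tan band, 48 mm diameter, 67 mm high, about 95 g; origin: centre of its underside, z along its axis
- lock_pin: upright locking pin: steel shank 8 mm diameter and 19 mm long with a chamfered foot, then a brass flange 20 mm diameter and 3 mm thick, then a brass grip 14 mm diameter and 28 mm high, 50 mm in all, 40 g; it starts standing in the pin stand; origin: centre of the foot, z up along its axis; fully in, the flange rests on the block, foot 19 mm below the mouth
- lock_pin_head (a point): point on the pin's axis 40 mm above its foot, at the middle height of the brass grip
- pin_stand_socket (a point): centre of the mouth of the hole in the separate pin stand (fixed; grey foot 52 by 52 by 6 mm under a dark steel block like those of the bays, top 30 mm above the desk)
- cylinder: clear measuring cylinder with a round foot, standing beside the rack, 38 mm diameter, 131 mm high; origin: centre of its underside; a bystander
- glue: white and yellow glue stick standing, 25 mm diameter, 90 mm high; origin: centre of its underside; a bystander
- polish: brown dropper bottle with a black top, 33 mm diameter, 102 mm high; origin: centre of its underside; a bystander
There are look-alikes about, which are no part of the job. What is shaped like the white_jar_1 but turquoise is not meant.

How it is judged:
On the way, in this order (a step that is already met when the one before it is completed fails the run):
1. the red-capped jar stands in the bay with the yellow tab, the jar that stood there (if any) stands in the bay that was free at the start, the others in their own bays (((horizontal distance between marker_tab and bay_d_tab below 0.015 m and horizontal distance between red_jar and bay_d_seat below 0.009 m and z of red_jar in the frame of bay_d_seat below 0.004 m and angle between each of red_jar, white_jar_1, white_jar_2's own z axis and vertical below 0.06 rad and linear speed of each of red_jar, white_jar_1, white_jar_2 below 0.02 m/s and horizontal distance between white_jar_1 and bay_b_seat below 0.009 m and z of white_jar_1 in the frame of bay_b_seat below 0.004 m and horizontal distance between white_jar_2 and bay_c_seat below 0.009 m and z of white_jar_2 in the frame of bay_c_seat below 0.004 m) or (horizontal distance between marker_tab and bay_b_tab below 0.015 m and horizontal distance between red_jar and bay_b_seat below 0.009 m and z of red_jar in the frame of bay_b_seat below 0.004 m and angle between each of red_jar, white_jar_1, white_jar_2's own z axis and vertical below 0.06 rad and linear speed of each of red_jar, white_jar_1, white_jar_2 below 0.02 m/s and horizontal distance between white_jar_1 and bay_d_seat below 0.009 m and z of white_jar_1 in the frame of bay_d_seat below 0.004 m and horizontal distance between white_jar_2 and bay_c_seat below 0.009 m and z of white_jar_2 in the frame of bay_c_seat below 0.004 m) or (horizontal distance between marker_tab and bay_c_tab below 0.015 m and horizontal distance between red_jar and bay_c_seat below 0.009 m and z of red_jar in the frame of bay_c_seat below 0.004 m and angle between each of red_jar, white_jar_1, white_jar_2's own z axis and vertical below 0.06 rad and linear speed of each of red_jar, white_jar_1, white_jar_2 below 0.02 m/s and horizontal distance between white_jar_1 and bay_b_seat below 0.009 m and z of white_jar_1 in the frame of bay_b_seat below 0.004 m and horizontal distance between white_jar_2 and bay_d_seat below 0.009 m and z of white_jar_2 in the frame of bay_d_seat below 0.004 m))), for 0.2 s.
2. the locking pin is home in the pin hole of the marked bay (((horizontal distance between marker_tab and bay_d_tab below 0.015 m and horizontal distance between lock_pin and bay_d_socket below 0.004 m and z of lock_pin in the frame of bay_d_socket below -0.015 m and angle between lock_pin's own z axis and vertical below 0.12 rad and linear speed of lock_pin below 0.02 m/s) or (horizontal distance between marker_tab and bay_b_tab below 0.015 m and horizontal distance between lock_pin and bay_b_socket below 0.004 m and z of lock_pin in the frame of bay_b_socket below -0.015 m and angle between lock_pin's own z axis and vertical below 0.12 rad and linear speed of lock_pin below 0.02 m/s) or (horizontal distance between marker_tab and bay_c_tab below 0.015 m and horizontal distance between lock_pin and bay_c_socket below 0.004 m and z of lock_pin in the frame of bay_c_socket below -0.015 m and angle between lock_pin's own z axis and vertical below 0.12 rad and linear speed of lock_pin below 0.02 m/s))), for 0.2 s.
At the end, for the whole second after the job is handed in: Red jar in the yellow-tabbed bay, the jar that stood there in the initially free bay, others in their own (9 mm of centre, 4 mm of floor, 0.06 rad upright); pin in the marked bay's hole (15 mm deep, 4 mm of axis, 0.12 rad); all at rest (((horizontal distance between marker_tab and bay_d_tab below 0.015 m and horizontal distance between red_jar and bay_d_seat below 0.009 m and z of red_jar in the frame of bay_d_seat below 0.004 m and angle between each of red_jar, white_jar_1, white_jar_2's own z axis and vertical below 0.06 rad and linear speed of each of red_jar, white_jar_1, white_jar_2, lock_pin below 0.02 m/s and horizontal distance between white_jar_1 and bay_b_seat below 0.009 m and z of white_jar_1 in the frame of bay_b_seat below 0.004 m and horizontal distance between white_jar_2 and bay_c_seat below 0.009 m and z of white_jar_2 in the frame of bay_c_seat below 0.004 m and horizontal distance between lock_pin and bay_d_socket below 0.004 m and z of lock_pin in the frame of bay_d_socket below -0.015 m and angle between lock_pin's own z axis and vertical below 0.12 rad) or (horizontal distance between marker_tab and bay_b_tab below 0.015 m and horizontal distance between red_jar and bay_b_seat below 0.009 m and z of red_jar in the frame of bay_b_seat below 0.004 m and angle between each of red_jar, white_jar_1, white_jar_2's own z axis and vertical below 0.06 rad and linear speed of each of red_jar, white_jar_1, white_jar_2, lock_pin below 0.02 m/s and horizontal distance between white_jar_1 and bay_d_seat below 0.009 m and z of white_jar_1 in the frame of bay_d_seat below 0.004 m and horizontal distance between white_jar_2 and bay_c_seat below 0.009 m and z of white_jar_2 in the frame of bay_c_seat below 0.004 m and horizontal distance between lock_pin and bay_b_socket below 0.004 m and z of lock_pin in the frame of bay_b_socket below -0.015 m and angle between lock_pin's own z axis and vertical below 0.12 rad) or (horizontal distance between marker_tab and bay_c_tab below 0.015 m and horizontal distance between red_jar and bay_c_seat below 0.009 m and z of red_jar in the frame of bay_c_seat below 0.004 m and angle between each of red_jar, white_jar_1, white_jar_2's own z axis and vertical below 0.06 rad and linear speed of each of red_jar, white_jar_1, white_jar_2, lock_pin below 0.02 m/s and horizontal distance between white_jar_1 and bay_b_seat below 0.009 m and z of white_jar_1 in the frame of bay_b_seat below 0.004 m and horizontal distance between white_jar_2 and bay_d_seat below 0.009 m and z of white_jar_2 in the frame of bay_d_seat below 0.004 m and horizontal distance between lock_pin and bay_c_socket below 0.004 m and z of lock_pin in the frame of bay_c_socket below -0.015 m and angle between lock_pin's own z axis and vertical below 0.12 rad))); the robot touches nothing.
It fails at once if a jar is tipped by more than 0.5 rad (angle between any of red_jar, white_jar_1, white_jar_2's own z axis and vertical above 0.5 rad).
It fails at once if the cylinder, glue stick or dropper bottle is shifted by more than 25 mm or tipped by more than 0.4 rad (distance of any of cylinder, glue, polish from where it was at the start of the episode above 0.025 m or angle between any of cylinder, glue, polish's own z axis and vertical above 0.4 rad).
It fails at once if a white-capped jar that is not in the marked bay is moved by more than 20 mm ((horizontal distance between marker_tab and bay_d_tab below 0.015 m and distance of any of white_jar_1, white_jar_2 from where it was at the start of the episode above 0.02 m) or (horizontal distance between marker_tab and bay_b_tab below 0.015 m and distance of white_jar_2 from where it was at the start of the episode above 0.02 m) or (horizontal distance between marker_tab and bay_c_tab below 0.015 m and distance of white_jar_1 from where it was at the start of the episode above 0.02 m)).
It also fails if it takes over 72 s, if anything falls off the work surface, if the arm or the gripper's body presses on something with over 40 N, if the wrist force passes 120 N, or if a joint passes its speed limit or range.

## Working session

There is one attempt and no reset: what is moved stays moved. The work goes in short steps, Python scripts to look and compute and a tool call to move; the robot and the scene stay as the last step left them, time stands still between calls to the robot, and variables do not carry over. Pictures are saved under pics/ and viewed, about 8 in all and at most 12, crops included, and the job is handed in when it is done.

Besides the shell and the picture viewer there is one more tool, called by a JSON object that holds its "name" and its "arguments". arm_command: Moves the arm, as the interface text tells. Its arguments: {"type":"object","properties":{"translation":{"type":"array","items":{"type":"array","items":{"type":"number"}}},"spin":{"type":"array","items":{"type":"number"}},"fingers":{"type":"array","items":{"type":"number"}},"squeeze":{"type":"number"}},"required":["translation","spin","fingers"]}

```bash
mkdir -p pics
cat > h.py <<'E'
import numpy as np, cv2
from cell import sensors, grab_frame, ctrl
def ray(f,px):
    u=cv2.undistortPoints(np.array(px,float).reshape(-1,1,2),f["intrinsics"],np.array(f["dist"],float)).reshape(-1,2)
    d=np.c_[u,np.ones(len(u))]@f["R"]; c=-f["R"].T@f["t"]; return c,d
def plane(f,px,z):
    c,d=ray(f,px); return c+d*((z-c[2])/d[:,2])[:,None]
def cloud(f):
    h,w=f["depth"].shape; g=np.stack(np.meshgrid(np.arange(w),np.arange(h)),-1).reshape(-1,2)
    c,d=ray(f,g); return (c+d*f["depth"].reshape(-1,1)).reshape(h,w,3)
def proj(f,X):
    return cv2.projectPoints(np.array(X,float).reshape(-1,3),cv2.Rodrigues(f["R"])[0],f["t"],f["intrinsics"],np.array(f["dist"],float))[0].reshape(-1,2)
E
python3 - <<'E'
from h import *
import pickle
for n in("top","side"):
    f=grab_frame(n); cv2.imwrite(f"pics/{n}0.png",f["image"]); pickle.dump(f,open(n+"0.pkl","wb"))
    print(n,-f["R"].T@f["t"],f["R"][2],f["intrinsics"][0,0])
print(sensors.get_state())
E
```

```text
top [ 0.24459824 -0.01558314  1.46782319] [ 0.15873519 -0.00289327 -0.98731695] 565.0029029750268
side [ 0.5732568  -0.61128204  1.09543771] [-0.0933066   0.48636147 -0.86876142] 562.9923422949178
{'clock': 0.1, 'joints': array([-1.31462291e+00,  3.51177193e-01,  1.65232543e+00,  3.73615209e-06,
        1.13909062e+00, -8.46046952e-02]), 'dq': array([ 1.12017365e-04, -2.09263199e-04, -1.91378146e-03,  9.89084006e-05,
       -8.96725451e-04, -3.92451634e-05]), 'joint_torque': array([ 1.54628771e-03, -4.98028994e+01, -2.85704899e+01,  7.00591039e-02,
        2.39510142e-02, -6.69779274e-05]), 'eef_pos': array([ 0.18376089, -0.5180469 ,  0.18267128]), 'eef_rot': array([-3.14059594e+00, -8.79327487e-05,  3.40776503e-01]), 'force': array([ 0.67437984,  0.22137278, -0.44295336]), 'ft_torque': array([0.01939103, 0.01725135, 0.04334673]), 'width': 0.09284768534566036}
```

View pics/top0.png

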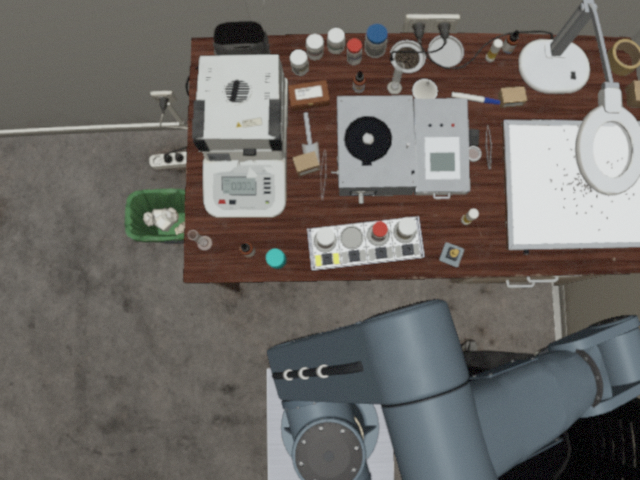

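View pics/side0.png

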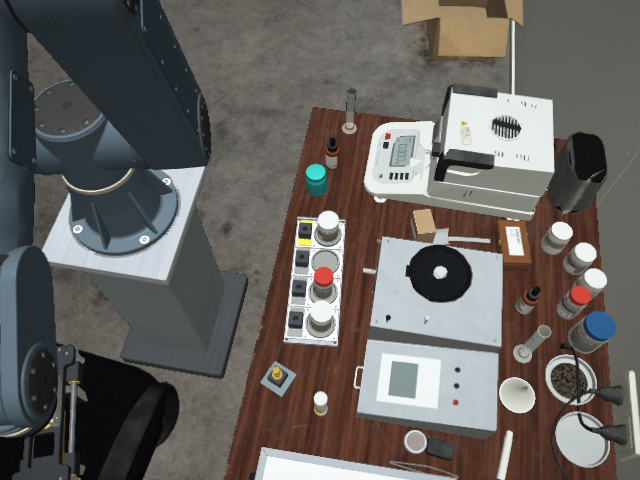

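Top: the bays run left to right, with yellow tabs at the leftmost bay (about 327,260). It holds a white jar (326,237), then come a free bay (352,238), red (379,231) and white (405,230). The pin stand is at (452,254). Side: the same order, top to bottom, with the pin at (278,375) and a decoy turquoise jar beside the marked bay.

```bash
python3 - <<'E'
from h import *
import pickle
for n in("top","side"):
    f=pickle.load(open(n+"0.pkl","rb")); im=f["image"]; hsv=cv2.cvtColor(im,cv2.COLOR_BGR2HSV)
    P=cloud(f)
    def comps(m,name,z,amin=15):
        k,l,s,c=cv2.connectedComponentsWithStats(m.astype(np.uint8))
        for i in range(1,k):
            if s[i,4]>=amin:
                p=plane(f,[c[i]],z)[0]
                if .25<p[0]<.6 and -.35<p[1]<.4: print(n,name,c[i].round(1),s[i],p.round(4), np.median(P[l==i],0).round(3), np.percentile(P[l==i][:,2],95).round(3))
    H,S,V=hsv[...,0].astype(int),hsv[...,1].astype(int),hsv[...,2].astype(int)
    comps((H>22)&(H<35)&(S>120)&(V>120),"yellow",.014)
    comps(((H<8)|(H>172))&(S>150)&(V>110),"red",.093)
    comps((H>12)&(H<28)&(S>90)&(V>100),"brass",.061,8)
    inr=(P[...,0]>.25)&(P[...,0]<.6)&(P[...,1]>-.35)&(P[...,1]<.4)
    comps(inr&(S<40)&(V>60)&(P[...,2]>.068)&(P[...,2]<.1),"whitecap",.080)
    comps((H>80)&(H<95)&(S>100),"turq",.067)
    m=(inr&(V>170)&(S<40)&(P[...,2]<.02)&(P[...,2]>.0)); comps(m,"plate",.01,100)
    if n=="top": x=P[40:300,180:600];
    a,b=(290,200) if n=="top" else (240,180)
    cv2.imwrite(f"pics/{n}c.png",cv2.resize(im[a-90:a+0,b+0:b+0+1] if 0 else (im[190:280,295:475] if n=="top" else im[200:420,240:400]),None,fx=4.4 if n=="top" else 2.7,fy=4.4 if n=="top" else 2.7,interpolation=cv2.INTER_CUBIC))
# height of obstacles in region behind rack
f=pickle.load(open("top0.pkl","rb"));P=cloud(f)
for y in np.arange(-.25,.36,.05):
    print(round(y,2),[round(float(np.percentile(P[(abs(P[...,0]-x)<.015)&(abs(P[...,1]-y)<.025)&(P[...,2]<.3)][:,2],95)),3) if ((abs(P[...,0]-x)<.015)&(abs(P[...,1]-y)<.025)&(P[...,2]<.3)).any() else None for x in np.arange(.36,.7,.03)])
E
python3 - <<'E'
import cv2,numpy as np
a=cv2.imread('pics/topc.png');b=cv2.imread('pics/sidec.png');print(a.shape,b.shape)
E
```

```text
top red [379.6 229. ] [374 223  13  13 134] [ 0.4921 -0.1335  0.093 ] [ 0.492 -0.134  0.093] 0.098
top brass [453.8 252.5] [450 249   9   8  54] [ 0.4341 -0.3224  0.061 ] [ 0.435 -0.325  0.045] 0.064
top whitecap [377.1 188.4] [339 186  78   6 244] [ 0.5989 -0.1316  0.08  ] [ 0.598 -0.129  0.084] 0.099
top whitecap [406.8 226.1] [398 217  18  20 262] [ 0.5006 -0.203   0.08  ] [ 0.501 -0.203  0.08 ] 0.084
top whitecap [324.9 235.9] [316 227  18  20 259] [0.4796 0.0024 0.08  ] [0.48  0.002 0.08 ] 0.085
top whitecap [199.7 239.4] [197 236   6   7  23] [0.4768 0.3164 0.08  ] [0.476 0.315 0.083] 0.098
top turq [275.5 258.1] [266 248  20  21 307] [0.428 0.127 0.067] [0.428 0.128 0.066] 0.072
top plate [364.4 244.9] [ 309  217  114   52 1819] [ 0.4658 -0.0996  0.01  ] [ 0.461 -0.1    0.01 ] 0.017
top plate [351.5 236.8] [343 229  17  17 205] [ 0.4879 -0.0664  0.01  ] [ 0.488 -0.067  0.014] 0.018
side yellow [306.7 222. ] [300 221  13   6  27] [0.4244 0.0263 0.014 ] [0.424 0.026 0.014] 0.018
side yellow [303.7 241.4] [298 238  13   7  79] [ 0.4272 -0.024   0.014 ] [ 0.427 -0.025  0.015] 0.01
[... 1719 characters left out ...]
.082, 0.006, 0.005, 0.007, 0.007, 0.047, 0.054]
0.05 [-0.738, 0.005, 0.012, 0.014, 0.021, 0.012, 0.007, 0.005, 0.006, 0.007, 0.056, 0.058]
0.1 [-0.739, 0.005, 0.068, 0.068, 0.006, 0.006, 0.039, 0.056, 0.065, 0.072, 0.08, 0.205]
0.15 [-0.739, 0.005, 0.07, 0.071, 0.006, 0.007, 0.051, 0.06, 0.067, 0.075, 0.083, 0.205]
0.2 [-0.74, 0.004, 0.006, 0.096, 0.062, 0.006, 0.05, 0.061, 0.069, 0.075, 0.081, 0.205]
0.25 [-0.74, 0.006, 0.005, 0.005, 0.006, 0.005, 0.049, 0.06, 0.068, 0.075, 0.083, 0.204]
0.3 [-0.74, 0.006, 0.005, 0.006, 0.128, 0.007, 0.049, 0.059, 0.066, 0.075, 0.082, 0.204]
0.35 [-0.741, 0.005, 0.005, 0.005, 0.13, 0.006, 0.006, 0.006, 0.006, 0.007, 0.005, 0.006]
(396, 792, 3) (594, 432, 3)
```

View pics/topc.png

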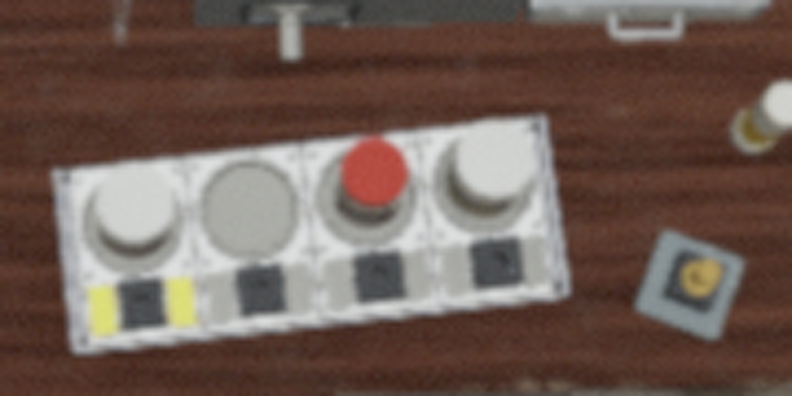

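```bash
cat > m.py <<'E'
from h import *
def measure(f,n):
    im=f["image"]; hsv=cv2.cvtColor(im,cv2.COLOR_BGR2HSV).astype(int); H,S,V=hsv[...,0],hsv[...,1],hsv[...,2]; P=cloud(f)
    inr=(P[...,0]>.38)&(P[...,0]<.56)&(P[...,1]>-.26)&(P[...,1]<.06)
    def comps(m,name,z,a,b):
        k,l,s,c=cv2.connectedComponentsWithStats(m.astype(np.uint8))
        for i in range(1,k):
            if a<=s[i,4]<=b:
                cn=cv2.findContours((l==i).astype(np.uint8),0,1)[0][0]
                (cc,wh,an)=cv2.minAreaRect(cn)
                w=plane(f,[c[i]],z)[0]; e=plane(f,[cc],z)[0]
                print(n,name,s[i,4],c[i].round(1),"cent",w[:2].round(4),"rect",e[:2].round(4))
    m=(inr&(P[...,2]>-.01)&(P[...,2]<.02)&(S<60)&(V>110)).astype(np.uint8)
    m=cv2.morphologyEx(m,cv2.MORPH_OPEN,np.ones((3,3),np.uint8))
    pts=np.vstack([c.reshape(-1,2) for c in cv2.findContours(m,0,1)[0] if len(c)>10])
    w=plane(f,pts,.010)[:,:2].astype(np.float32)
    r=cv2.minAreaRect(w); print(n,"plate",np.round(r[0],4),np.round(r[1],4),round(r[2],2)); print(cv2.boxPoints(r).round(4).tolist())
    comps(inr&(V<75)&(S<110)&(P[...,2]>.026)&(P[...,2]<.044),"block",.034,30,400)
    st=(P[...,0]>.38)&(P[...,0]<.5)&(P[...,1]>-.38)&(P[...,1]<-.28)
    comps(st&(P[...,2]>.054)&(P[...,2]<.07)&(S>60),"pintop",.061,5,400)
    comps(st&(V<75)&(S<110)&(P[...,2]>.02)&(P[...,2]<.04),"standblock",.030,15,600)
    comps(st&(P[...,2]>-.005)&(P[...,2]<.04)&~((H<15)&(S>90)),"standfoot",.006,100,2000)
    comps(inr&(P[...,2]>.072)&(S<40)&(P[...,2]<.088),"cap",.080,100,900)
    comps(inr&(P[...,2]>.086)&(S>120),"redcap",.093,60,900)
E
python3 - <<'E'
from m import *
import pickle
for n in("top","side"): measure(pickle.load(open(n+"0.pkl","rb")),n)
f=pickle.load(open("side0.pkl","rb"))
cv2.imwrite("pics/sc.png",cv2.resize(f["image"][205:400,250:360],None,fx=3,fy=3,interpolation=cv2.INTER_CUBIC))
E
```

```text
top plate [ 0.4717 -0.1025] [0.1137 0.299 ] 5.44
[[0.4009000062942505, 0.04100000113248825], [0.4293000102043152, -0.2567000091075897], [0.5425000190734863, -0.2460000067949295], [0.5141000151634216, 0.05169999971985817]]
top pintop 23 [455.3 251.6] cent [ 0.4363 -0.3266] rect [ 0.4366 -0.3257]
top standfoot 440 [451.2 254.5] cent [ 0.4364 -0.3272] rect [ 0.4369 -0.3276]
top cap 245 [407.  225.8] cent [ 0.5015 -0.2036] rect [ 0.5009 -0.2036]
top cap 249 [324.8 235.6] cent [0.4803 0.0025] rect [0.4807 0.0033]
top redcap 163 [379.5 229. ] cent [ 0.4923 -0.1331] rect [ 0.4922 -0.1333]
side plate [ 0.4686 -0.1024] [0.1098 0.2973] 5.53
[[0.39959999918937683, 0.040300000458955765], [0.42829999327659607, -0.2556000053882599], [0.5375999808311462, -0.24500000476837158], [0.5090000033378601, 0.05090000107884407]]
side pintop 52 [275.7 370.8] cent [ 0.4338 -0.3299] rect [ 0.4334 -0.3304]
side standblock 45 [277.4 380.6] cent [ 0.4367 -0.3396] rect [ 0.438  -0.3401]
side standfoot 690 [278.2 379. ] cent [ 0.4345 -0.33  ] rect [ 0.4337 -0.3285]
side cap 332 [327.9 220.4] cent [ 0.4768 -0.0014] rect [ 0.4771 -0.0015]
side cap 410 [321.1 311.5] cent [ 0.4981 -0.2063] rect [ 0.498  -0.2064]
side redcap 281 [323.1 275.8] cent [ 0.4901 -0.1367] rect [ 0.4899 -0.1371]
```

View pics/sc.png

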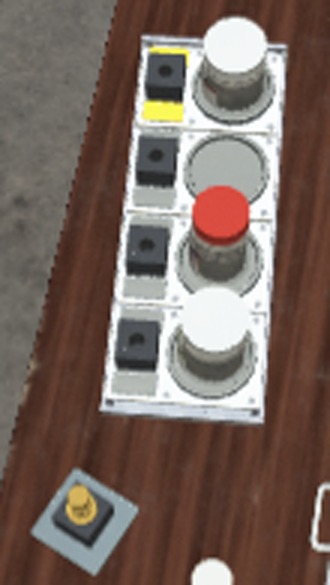

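Run:
```python
from h import *
import pickle
from scipy.optimize import least_squares
T=pickle.load(open("top0.pkl","rb"));S=pickle.load(open("side0.pkl","rb"))
t=lambda a:np.array(a)/4.4+[295,190]-.4
s=lambda a:np.array(a)/3+[250,205]-.33
sk={"top":plane(T,t([(142,302),(262,288),(379,275),(497,263)]),.034),"side":plane(S,s([(166,72),(157,156),(148,245),(137,341)]),.034)}
rg={"top":plane(T,t([(249,210)]),.018),"side":plane(S,s([(226,170)]),.018)}
caps={"top":np.array([[.4803,.0025],[.4923,-.1331],[.5015,-.2036]]),"side":np.array([[.4768,-.0014],[.4901,-.1367],[.4981,-.2063]])}
def model(p):
    x,y,a=p; ex=np.array([np.cos(a),np.sin(a)]);d=np.array([np.sin(a),-np.cos(a)])
    seat=np.array([np.array([x,y])+d*.07*i for i in range(4)]); return seat,seat-.05*ex
tot=[]
for n in("top","side"):
    print(n,sk[n][:,:2].round(4).tolist(),rg[n][:,:2].round(4))
    def res(p):
        se,so=model(p); return np.r_[(so-sk[n][:,:2]).ravel(),(se[[0,2,3]]-caps[n]).ravel(),(se[1]-rg[n][0,:2]).ravel()]
    r=least_squares(res,[.478,0,.096]); print(r.x,np.round(r.fun.reshape(-1,2)*1000,1).tolist()); tot.append(r.x)
p=np.mean(tot,0); print(p,np.degrees(p[2])); print(model(p)[0].round(4),model(p)[1].round(4))
```

```text
top [[0.4294, -0.0012], [0.4363, -0.0711], [0.4426, -0.1395], [0.4483, -0.2088]] [[ 0.4851 -0.0652]]
[0.47912496 0.00441738 0.09748791] [[-0.1, 0.7], [-0.1, 1.0], [0.4, -0.2], [1.5, -0.6], [-1.2, 1.9], [0.5, -1.8], [-1.9, -1.0], [0.9, -0.0]]
side [[0.4267, -0.003], [0.4332, -0.072], [0.4402, -0.141], [0.4464, -0.2113]] [[ 0.482  -0.0666]]
[0.47626994 0.00216393 0.09812142] [[-0.1, 0.3], [0.1, -0.4], [0.1, -1.1], [0.7, -0.4], [-0.5, 3.6], [-0.1, -0.5], [-1.3, -0.5], [1.2, -0.9]]
[0.47769745 0.00329066 0.09780466] 5.603794362267438
[[ 0.4777  0.0033]
 [ 0.4845 -0.0664]
 [ 0.4914 -0.136 ]
 [ 0.4982 -0.2057]] [[ 0.4279 -0.0016]
 [ 0.4348 -0.0713]
 [ 0.4416 -0.1409]
 [ 0.4484 -0.2106]]
```

{"name": "arm_command", "arguments": {"translation": [[45,-39,0],[45,-39,0],[45,-39,0],[45,-39,0],[45,-39,0],[45,-39,0],[45,-39,0],[45,-39,0],[45,-39,0],[45,-39,0]], "spin": [0,0,0,0,0,0,0,0,0,0], "fingers": [1,1,1,1,1,1,1,1,1,1], "squeeze": 15}}

```text
clock: 1.35
eef_pos: [0.4843, 0.0138, 0.1821]
eef_rot: [-3.14, -0.001, 0.334]
force: [-0.4, -1.3, -0.1]
width: 0.0932
```

{"name": "arm_command", "arguments": {"translation": [[0,0,0],[0,0,0],[0,0,0],[0,0,0],[0,0,0],[0,0,0],[0,0,0],[0,0,0],[0,0,0]], "spin": [-9.5,-9.5,-9.5,-9.5,-9.5,-9.5,-9.5,-9.5,0], "fingers": [1,1,1,1,1,1,1,1,1]}}

```text
clock: 2.48
eef_pos: [0.4837, 0.0185, 0.1793]
eef_rot: [-3.136, -0.003, 1.708]
force: [-0.4, 0.3, 0.6]
width: 0.0929
```

```bash
cat > go.py <<'E'
import sys
from cell import sensors
import numpy as np
from scipy.spatial.transform import Rotation as Ro
x,y,z,yaw=map(float,sys.argv[1:5]); s=sensors.get_state()
R=Ro.from_euler("xyz",s["eef_rot"]); d=R.inv().apply(np.array([x,y,z])-s["eef_pos"])*1000
print("tool mm",d.round(1),"spin",round(np.degrees(s["eef_rot"][2])-yaw,2),"| t",round(s["clock"],2),"pos",s["eef_pos"].round(4),"rpy",np.degrees(s["eef_rot"]).round(2),"F",s["force"].round(1),"w",round(s["width"],4),"q",s["joints"].round(2))
E
python3 go.py .4785 .001 .045 95.6
```

```text
tool mm [-17.1  -6.8 134.3] spin 2.24 | t 2.48 pos [0.4837 0.0185 0.1793] rpy [-1.797e+02 -1.700e-01  9.784e+01] F [-0.4  0.3  0.6] w 0.0929 q [-0.06  0.24  1.82  0.    1.09 -0.2 ]
```

{"name": "arm_command", "arguments": {"translation": [[-9,-3,25],[-8,-4,25],[0,0,25],[0,0,0]], "spin": [2.2,0,0,0], "fingers": [1,1,1,1]}}

```text
clock: 2.98
eef_pos: [0.4782, 0.0006, 0.1025]
eef_rot: [-3.137, -0.003, 1.651]
force: [0.4, -1.5, 0.4]
width: 0.0927
```

```bash
python3 go.py .4785 .001 .045 95.6
```

```text
tool mm [ 0.2  0.6 57.5] spin -1.0 | t 2.98 pos [0.4782 0.0006 0.1025] rpy [-1.7971e+02 -1.6000e-01  9.4600e+01] F [ 0.4 -1.5  0.4] w 0.0927 q [-0.1   0.33  1.91  0.    0.91 -0.18]
```

{"name": "arm_command", "arguments": {"translation": [[0,0,20],[0,0,19],[0,1,18],[0,0,0]], "spin": [-0.5,-0.5,0,0], "fingers": [1,1,1,1]}}

```text
clock: 3.48
eef_pos: [0.4817, 0.0008, 0.0482]
eef_rot: [-3.142, -0.002, 1.66]
force: [-1.1, 1.1, 0.3]
width: 0.0931
```

{"name": "arm_command", "arguments": {"translation": [[0,0,0],[0,0,0],[0,0,0],[0,0,0],[0,0,0],[0,0,0],[0,0,0],[0,0,0]], "spin": [0,0,0,0,0,0,0,0], "fingers": [0.4,0.4,0.4,0.4,0.4,0.4,0.4,0.4]}}

```text
clock: 4.47
eef_pos: [0.4834, 0.0008, 0.0512]
eef_rot: [3.138, -0.001, 1.658]
force: [-0.7, 0.8, 0.5]
width: 0.0374
```

```bash
python3 go.py .4785 .001 .045 95.6
```

```text
tool mm [ 0.6 -4.9  6.2] spin -0.61 | t 4.47 pos [0.4834 0.0008 0.0512] rpy [ 1.7977e+02 -7.0000e-02  9.4990e+01] F [-0.7  0.8  0.5] w 0.0374 q [-0.1   0.42  1.94  0.    0.78 -0.18]
```

Run:
```python
from h import *
a=grab_frame("side");b=grab_frame("top")
cv2.imwrite("pics/g1.png",np.hstack([cv2.resize(a["image"][140:360,210:380],(464,600),interpolation=cv2.INTER_CUBIC),cv2.resize(b["image"][160:300,280:360],(336,600),interpolation=cv2.INTER_CUBIC)]))
```

```text
(no output)
```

View pics/g1.png

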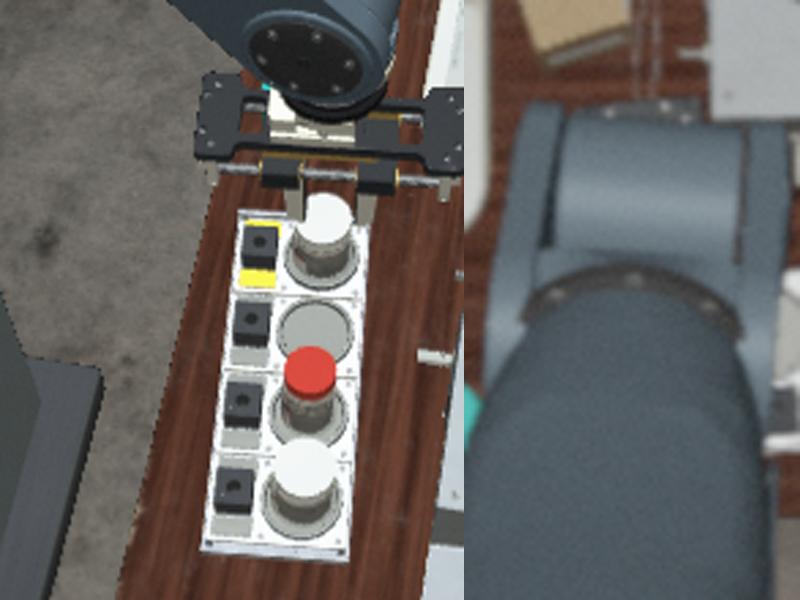

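The fingers seem to be behind the jar (+y side) in the side view, with the jar undisturbed. I'll check where the fingers really are.

Run:
```python
from h import *
a=grab_frame("side");P=cloud(a);s=sensors.get_state()
k=600/220
print("pos",s["eef_pos"],"proj TCP",proj(a,s["eef_pos"]), "+60mm up",proj(a,s["eef_pos"]+[0,0,.06]))
for u,v in [(298,200),(365,205),(280,175),(377,175),(325,215),(215,115),(445,105)]:
    x,y=int(210+u*170/464),int(140+v/k); print((u,v),(x,y),P[y-1:y+2,x-1:x+2].reshape(-1,3)[4].round(3))
```

```text
pos [0.48340823 0.00075849 0.05124624] proj TCP [[330.96801319 226.97898671]] +60mm up [[331.28974375 212.15304982]]
(298, 200) (319, 213) [ 0.46  -0.011  0.119]
(365, 205) (343, 215) [ 0.509 -0.006  0.118]
(280, 175) (312, 204) [ 0.452 -0.038  0.193]
(377, 175) (348, 204) [ 0.519 -0.028  0.196]
(325, 215) (329, 218) [0.478 0.005 0.079]
(215, 115) (288, 182) [ 0.4   -0.011  0.215]
(445, 105) (373, 178) [0.559 0.026 0.214]
```

Run:
```python
from h import *
a=grab_frame("side");P=cloud(a);I=a["image"]
for c in (317,320,341,344):
    print(c,[(r,*P[r,c].round(3).tolist(),int(I[r,c].mean())) for r in range(198,238,3)])
cv2.imwrite("pics/g2.png",cv2.resize(I[170:260,275:385],(770,600),interpolation=cv2.INTER_CUBIC))
```

```text
317 [(198, 0.459, -0.027, 0.199, 73), (201, 0.46, -0.031, 0.194, 69), (204, 0.461, -0.037, 0.194, 48), (207, 0.461, -0.038, 0.184, 27), (210, 0.456, -0.012, 0.132, 121), (213, 0.456, -0.012, 0.121, 122), (216, 0.456, -0.011, 0.107, 122), (219, 0.455, -0.011, 0.095, 125), (222, 0.453, 0.002, 0.062, 235), (225, 0.454, -0.004, 0.06, 174), (228, 0.455, -0.01, 0.056, 106), (231, 0.454, -0.008, 0.041, 106), (234, 0.454, -0.007, 0.026, 136), (237, 0.454, -0.007, 0.011, 171)]
320 [(198, 0.465, -0.025, 0.198, 73), (201, 0.465, -0.025, 0.187, 127), (204, 0.466, -0.033, 0.188, 54), (207, 0.462, -0.011, 0.143, 119), (210, 0.462, -0.01, 0.13, 122), (213, 0.462, -0.012, 0.123, 122), (216, 0.462, -0.011, 0.108, 122), (219, 0.462, -0.01, 0.096, 121), (222, 0.461, -0.009, 0.082, 245), (225, 0.462, -0.014, 0.077, 239), (228, 0.462, -0.016, 0.069, 130), (231, 0.462, -0.014, 0.053, 85), (234, 0.463, -0.018, 0.047, 66), (237, 0.463, -0.018, 0.033, 124)]
341 [(198, 0.504, -0.018, 0.198, 80), (201, 0.505, -0.024, 0.196, 70), (204, 0.506, -0.031, 0.196, 77), (207, 0.507, -0.034, 0.19, 31), (210, 0.507, -0.034, 0.179, 45), (213, 0.505, -0.008, 0.127, 119), (216, 0.505, -0.009, 0.117, 118), (219, 0.505, -0.008, 0.104, 118), (222, 0.505, -0.007, 0.091, 131), (225, 0.501, 0.036, 0.006, 215), (228, 0.502, 0.027, 0.009, 251), (231, 0.503, 0.02, 0.007, 222), (234, 0.505, 0.006, 0.018, 174), (237, 0.506, 0.002, 0.012, 232)]
344 [(198, 0.51, -0.019, 0.2, 81), (201, 0.511, -0.025, 0.199, 68), (204, 0.512, -0.029, 0.194, 67), (207, 0.513, -0.033, 0.191, 27), (210, 0.513, -0.034, 0.181, 39), (213, 0.511, -0.008, 0.129, 122), (216, 0.511, -0.006, 0.115, 121), (219, 0.511, -0.006, 0.103, 122), (222, 0.506, 0.048, 0.001, 171), (225, 0.507, 0.04, 0.002, 186), (228, 0.509, 0.028, 0.009, 221), (231, 0.51, 0.025, 0.001, 221), (234, 0.511, 0.015, 0.005, 221), (237, 0.512, 0.005, 0.009, 173)]
```

View pics/g2.png

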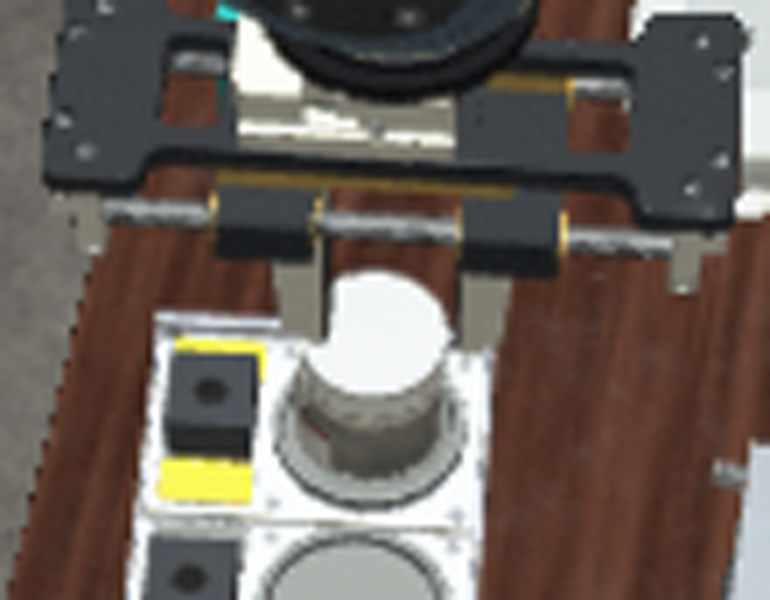

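The finger tips are really at z ≈ 0.086, above the cap, although the reading says 0.051. x, y and width agree with the camera. I'll open, go lower in steps and check the tip height by camera.

{"name": "arm_command", "arguments": {"translation": [[0,0,0],[0,0,0],[0,0,0],[0,0,0],[0,0,0],[0,-2.5,0],[0,-2.5,0],[0,0,0]], "spin": [0,0,0,0,0,-0.6,0,0], "fingers": [1,1,1,1,1,1,1,1]}}

```text
clock: 5.68
eef_pos: [0.4779, 0.0003, 0.0512]
eef_rot: [3.138, -0.001, 1.669]
force: [0.5, 0.1, 0.6]
width: 0.0928
```

```bash
cat > tip.py <<'E'
from h import *
a=grab_frame("side");P=cloud(a);I=a["image"];s=sensors.get_state();p=s["eef_pos"]
print("pos",p.round(4),"w",s["width"].round(4),"F",s["force"].round(1))
m=(abs(P[...,1]-p[1])<.02)&(abs(P[...,0]-p[0])<.075)&(P[...,2]>p[2]-.02)&(P[...,2]<p[2]+.11)&(I.max(2)<160)&(I.max(2).astype(int)-I.min(2)<35)&(I.min(2)>75)
k,l,st,c=cv2.connectedComponentsWithStats(m.astype(np.uint8))
for i in range(1,k):
    if st[i,4]>25: q=P[l==i]; print("grey blob",st[i],"min",np.percentile(q,3,axis=0).round(4),"max",np.percentile(q,97,axis=0).round(4))
E
python3 tip.py; python3 go.py .4785 .001 .045 95.6
```

```text
tool mm [0.7 0.5 6.2] spin 0.03 | t 5.72 pos [4.781e-01 3.000e-04 5.120e-02] rpy [ 1.7977e+02 -6.0000e-02  9.5630e+01] F [-0.6  0.5 -1. ] w 0.0932 q [-0.1   0.41  1.95  0.    0.77 -0.2 ]Traceback (most recent call last):
  File "tip.py", line 3, in <module>
    print("pos",p.round(4),"w",s["width"].round(4),"F",s["force"].round(1))
                               ^^^^^^^^^^^^^^^^
AttributeError: 'float' object has no attribute 'round'
```

```bash
sed -i 's/s\["width"\].round(4)/round(s["width"],4)/' tip.py; python3 tip.py
```

```text
pos [4.781e-01 3.000e-04 5.120e-02] w 0.093 F [-0.6  0.1 -0.2]
grey blob [298 205   7  15  75] min [ 0.4173 -0.0173  0.0945] max [ 0.4297 -0.0127  0.1413]
grey blob [351 212   8  12  74] min [ 0.5263 -0.0065  0.0901] max [ 0.5387 -0.0023  0.1316]
grey blob [298 223  13  11 104] min [ 0.4124 -0.0145  0.0317] max [0.4382 0.0118 0.0378]
grey blob [317 224   9  14  50] min [ 0.4544 -0.0195  0.0334] max [ 0.4706 -0.0081  0.0752]
grey blob [330 225   9  11  55] min [ 0.4843 -0.0195  0.0361] max [ 0.4997 -0.0026  0.0759]
```

{"name": "arm_command", "arguments": {"translation": [[0,0,10],[0,0,10],[0,0,0]], "spin": [0,0,0], "fingers": [1,1,1]}}

```text
clock: 6.15
eef_pos: [0.4781, 0.0003, 0.0294]
eef_rot: [3.138, -0.001, 1.669]
force: [-0.3, 0.1, 0.1]
width: 0.0926
```

```bash
python3 tip.py;python3 go.py .4785 .001 .009 95.6
```

```text
pos [4.783e-01 3.000e-04 2.980e-02] w 0.0929 F [-0.2 -0.4  0.1]
grey blob [298 211  14  26 166] min [ 0.4129 -0.0166  0.029 ] max [0.4381 0.0112 0.1135]
grey blob [351 218   8  11  68] min [ 0.5262 -0.006   0.0698] max [ 0.5389 -0.0017  0.1101]
grey blob [314 224  12  19  82] min [ 0.4483 -0.0195  0.0148] max [0.4717 0.008  0.0751]
grey blob [328 225  12  18  87] min [ 0.4814 -0.0193  0.0157] max [0.4998 0.0106 0.0753]
tool mm [ 0.7  0.2 20.8] spin 0.03 | t 6.2 pos [4.783e-01 3.000e-04 2.980e-02] rpy [ 1.7977e+02 -6.0000e-02  9.5630e+01] F [-0.2 -0.4  0.1] w 0.0929 q [-0.1   0.45  1.96  0.    0.72 -0.2 ]
```

{"name": "arm_command", "arguments": {"translation": [[0,0,9],[1,0,9],[0,0,0]], "spin": [0,0,0], "fingers": [1,1,1]}}

```text
clock: 6.58
eef_pos: [0.4783, 0.0014, 0.0105]
eef_rot: [3.138, -0.001, 1.669]
force: [-0.9, -0.1, 1.1]
width: 0.093
```

{"name": "arm_command", "arguments": {"translation": [[0,0,0],[0,0,0],[0,0,0],[0,0,0],[0,0,0],[0,0,0],[0,0,0],[0,0,0]], "spin": [0,0,0,0,0,0,0,0], "fingers": [0.4,0.4,0.4,0.4,0.4,0.4,0.4,0.4]}}

```text
clock: 7.58
eef_pos: [0.4787, 0.0014, 0.011]
eef_rot: [3.137, -0.001, 1.669]
force: [-0.6, -0.7, 0.0]
width: 0.0456
```

```bash
python3 go.py .4785 .001 .009 95.6;python3 tip.py
```

```text
tool mm [-0.3 -0.3  2. ] spin 0.03 | t 7.58 pos [0.4787 0.0014 0.011 ] rpy [ 1.7971e+02 -5.0000e-02  9.5630e+01] F [-0.6 -0.7  0. ] w 0.0456 q [-0.1   0.49  1.97  0.    0.68 -0.2 ]
pos [0.4787 0.0014 0.0111] w 0.0454 F [-1.   0.6 -1.1]
grey blob [298 216  25  25 239] min [ 0.413  -0.0176  0.0165] max [0.4647 0.0099 0.0897]
grey blob [330 222  17  23 149] min [ 0.4865 -0.0183  0.0138] max [ 0.5153 -0.0017  0.0895]
```

{"name": "arm_command", "arguments": {"translation": [[0,0,-5],[0,0,-10],[0,0,-10],[0,0,0]], "spin": [0,0,0,0], "fingers": [0.4,0.4,0.4,0.4]}}

```text
clock: 8.12
eef_pos: [0.4788, 0.0013, 0.0382]
eef_rot: [3.136, -0.001, 1.669]
force: [0.5, 0.1, 0.1]
width: 0.0456
```

```bash
python3 go.py .4845 -.0658 .036 95.6
```

```text
tool mm [-67.4  -0.9   2.2] spin 0.03 | t 8.12 pos [0.4788 0.0013 0.0382] rpy [ 1.7967e+02 -5.0000e-02  9.5630e+01] F [0.5 0.1 0.1] w 0.0456 q [-0.1   0.44  1.96  0.    0.74 -0.2 ]
```

{"name": "arm_command", "arguments": {"translation": [[-15,0,0],[-19,0,0],[-19,0,0],[-14,-1,0],[0,0,0],[0,0,0]], "spin": [0,0,0,0,0,0], "fingers": [0.4,0.4,0.4,0.4,0.4,0.4]}}

```text
clock: 8.88
eef_pos: [0.484, -0.0702, 0.0375]
eef_rot: [3.137, -0.001, 1.669]
force: [0.3, -0.6, -1.3]
width: 0.0455
```

```bash
python3 go.py .4845 -.0658 .011 95.6
python3 - <<'E'
from m import *
for n in("side","top"):
    f=grab_frame(n)
    if n=="side":
        P=cloud(f);hsv=cv2.cvtColor(f["image"],cv2.COLOR_BGR2HSV).astype(int)
        m=(P[...,0]>.42)&(P[...,0]<.54)&(P[...,1]>-.13)&(P[...,1]<.06)&(P[...,2]>.09)&(P[...,2]<.12)&(hsv[...,1]<30)&(hsv[...,2]>190)
        k,l,s,c=cv2.connectedComponentsWithStats(m.astype(np.uint8)); i=1+s[1:,4].argmax(); z=np.median(P[l==i][:,2]); print(s[i],"z",z,plane(f,[c[i]],z)); 
        cv2.imwrite("pics/g3.png",cv2.resize(f["image"][170:290,270:380],(550,600),interpolation=cv2.INTER_CUBIC))
E
```

```text
tool mm [ 4.3  0.8 26.5] spin 0.01 | t 8.88 pos [ 0.484  -0.0702  0.0375] rpy [ 1.7973e+02 -5.0000e-02  9.5610e+01] F [ 0.3 -0.6 -1.3] w 0.0455 q [-0.24  0.45  1.93  0.    0.75 -0.34]
[315 241  21  13 208] z 0.10610407178372305 [[ 0.48363611 -0.07806402  0.10610407]]
```

View pics/g3.png

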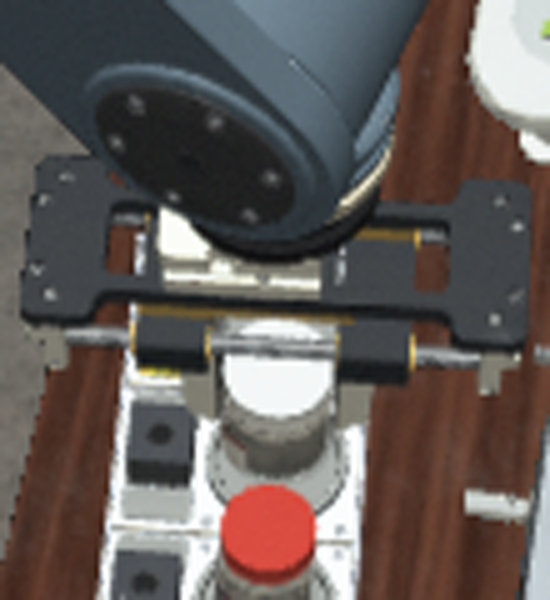

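Jar held upright and lifted, cap at (275,365) in the crop. I'll correct by 4 mm and lower it.

{"name": "arm_command", "arguments": {"translation": [[4,1,0],[0,0,0],[0,0,8],[0,0,6],[0,0,0]], "spin": [0,0,0,0,0], "fingers": [0.4,0.4,0.4,0.4,0.4]}}

```text
clock: 9.6
eef_pos: [0.4846, -0.0645, 0.0223]
eef_rot: [3.137, -0.001, 1.671]
force: [0.0, -1.3, -1.0]
width: 0.046
```

```bash
python3 go.py .4845 -.0658 .011 95.6
```

```text
tool mm [-1.3 -0.3 11.3] spin 0.14 | t 9.6 pos [ 0.4846 -0.0645  0.0223] rpy [ 1.7975e+02 -6.0000e-02  9.5740e+01] F [ 0.  -1.3 -1. ] w 0.046 q [-0.23  0.48  1.94  0.    0.72 -0.33]
```

{"name": "arm_command", "arguments": {"translation": [[-1,0,3],[0,0,3],[0,0,3],[0,0,1]], "spin": [0,0,0,0], "fingers": [0.4,0.4,0.4,0.4]}}

```text
clock: 10.1
eef_pos: [0.4849, -0.0657, 0.0117]
eef_rot: [3.137, -0.001, 1.671]
force: [-0.8, 0.5, -1.6]
width: 0.0455
```

```bash
python3 go.py .4845 -.0658 .011 95.6
```

```text
tool mm [-0.1 -0.4  0.7] spin 0.12 | t 10.1 pos [ 0.4849 -0.0657  0.0117] rpy [ 1.7974e+02 -6.0000e-02  9.5720e+01] F [-0.8  0.5 -1.6] w 0.0455 q [-0.23  0.5   1.94  0.    0.7  -0.33]
```

{"name": "arm_command", "arguments": {"translation": [[0,0,1],[0,0,0],[0,0,0],[0,0,0],[0,0,0],[0,0,0],[0,0,-30],[0,0,-30],[0,0,-20],[0,0,0]], "spin": [0,0,0,0,0,0,0,0,0,0], "fingers": [0.4,1,1,1,1,1,1,1,1,1]}}

```text
clock: 11.35
eef_pos: [0.4845, -0.0658, 0.0929]
eef_rot: [3.137, -0.001, 1.671]
force: [-0.7, -0.1, -0.7]
width: 0.0928
```

```bash
python3 go.py .4912 -.1352 .02 95.6
python3 - <<'E'
from m import *
f=grab_frame("side"); measure(f,"side")
E
```

```text
tool mm [-69.8  -0.6  72.9] spin 0.13 | t 11.35 pos [ 0.4845 -0.0658  0.0929] rpy [ 1.7974e+02 -6.0000e-02  9.5730e+01] F [-0.7 -0.1 -0.7] w 0.0928 q [-0.23  0.36  1.89  0.    0.88 -0.33]
side plate [ 0.4694 -0.1111] [0.11   0.2798] 5.53
[[0.40119999647140503, 0.02280000038444996], [0.42820000648498535, -0.2556999921798706], [0.5376999974250793, -0.2451000064611435], [0.510699987411499, 0.033399999141693115]]
side pintop 51 [275.8 370.7] cent [ 0.4338 -0.3297] rect [ 0.4332 -0.3295]
side standblock 44 [277.7 380.5] cent [ 0.4373 -0.3392] rect [ 0.4389 -0.3397]
side standfoot 689 [278.1 379. ] cent [ 0.4345 -0.3301] rect [ 0.4337 -0.3285]
side cap 351 [325.9 248.4] cent [ 0.4841 -0.0683] rect [ 0.4844 -0.0696]
side cap 407 [321.1 311.5] cent [ 0.4982 -0.2063] rect [ 0.498  -0.2064]
side redcap 67 [307.7 214.3] cent [ 0.4339 -0.0015] rect [ 0.4356 -0.0013]
side redcap 285 [323.2 275.8] cent [ 0.4902 -0.1367] rect [ 0.4899 -0.1371]
```

{"name": "arm_command", "arguments": {"translation": [[-20,0,0],[-24,0,0],[-22,0,0],[0,0,0],[0,0,0]], "spin": [0,0,0,0,0], "fingers": [1,1,1,1,1]}}

```text
clock: 12.02
eef_pos: [0.488, -0.1314, 0.0865]
eef_rot: [-3.138, -0.005, 1.671]
force: [-0.5, -0.1, 0.2]
width: 0.093
```

```bash
python3 go.py .4912 -.1352 .02 95.6
```

```text
tool mm [-4.4  3.1 66.4] spin 0.15 | t 12.03 pos [ 0.488  -0.1314  0.0865] rpy [-179.77   -0.28   95.75] F [-0.5 -0.1  0.2] w 0.093 q [-0.36  0.4   1.85  0.    0.89 -0.46]
```

{"name": "arm_command", "arguments": {"translation": [[-4,3,0],[0,0,20],[0,0,22],[0,0,22],[0,0,5],[0,0,0]], "spin": [0,0,0,0,0,0], "fingers": [1,1,1,1,1,1]}}

```text
clock: 12.78
eef_pos: [0.4926, -0.1327, 0.0159]
eef_rot: [-3.139, -0.005, 1.675]
force: [0.2, 0.7, -0.0]
width: 0.0929
```

```bash
python3 go.py .4912 -.1352 .012 95.6
```

```text
tool mm [-2.3 -1.6  3.9] spin 0.36 | t 12.78 pos [ 0.4926 -0.1327  0.0159] rpy [-179.85   -0.26   95.96] F [ 0.2  0.7 -0. ] w 0.0929 q [-0.36  0.53  1.88  0.    0.74 -0.46]
```

{"name": "arm_command", "arguments": {"translation": [[-2,-2,3],[0,0,0],[0,0,0],[0,0,0],[0,0,0],[0,0,0],[0,0,0],[0,0,0],[0,0,0],[0,0,0]], "spin": [0,0,0,0,0,0,0,0,0,0], "fingers": [1,1,0.35,0.35,0.35,0.35,0.35,0.35,0.35,0.35]}}

```text
clock: 14.02
eef_pos: [0.4918, -0.1354, 0.0147]
eef_rot: [-3.142, -0.003, 1.675]
force: [-1.1, -1.3, 0.3]
width: 0.0413
```

```bash
python3 go.py .4912 -.1352 .1 95.6
```

```text
tool mm [  0.5  -0.6 -85.3] spin 0.36 | t 14.03 pos [ 0.4918 -0.1354  0.0147] rpy [-180.     -0.18   95.96] F [-1.1 -1.3  0.3] w 0.0413 q [-0.36  0.53  1.88  0.    0.74 -0.47]
```

{"name": "arm_command", "arguments": {"translation": [[0,0,-10],[0,0,-25],[0,0,-25],[0,0,-27],[0,0,0]], "spin": [0,0,0,0,0], "fingers": [0.35,0.35,0.35,0.35,0.35]}}

```text
clock: 14.65
eef_pos: [0.4918, -0.1357, 0.1061]
eef_rot: [3.141, -0.003, 1.675]
force: [0.1, 0.1, -1.5]
width: 0.0413
```

```bash
python3 go.py .4777 .0033 .1 95.6
```

```text
tool mm [139.7   0.4   6.5] spin 0.36 | t 14.65 pos [ 0.4918 -0.1357  0.1061] rpy [ 1.7998e+02 -1.7000e-01  9.5960e+01] F [ 0.1  0.1 -1.5] w 0.0413 q [-0.36  0.38  1.83  0.    0.94 -0.47]
```

{"name": "arm_command", "arguments": {"translation": [[15,0,0],[25,0,0],[25,0,0],[25,0,0],[25,0,0],[20,0,0],[0,0,0],[0,0,0]], "spin": [0,0,0,0,0,0,0,0], "fingers": [0.35,0.35,0.35,0.35,0.35,0.35,0.35,0.35]}}

```text
clock: 15.65
eef_pos: [0.4711, 0.0081, 0.0994]
eef_rot: [-3.13, -0.007, 1.676]
force: [0.5, -0.4, -1.2]
width: 0.0407
```

```bash
python3 go.py .4777 .0033 .0145 95.6
```

```text
tool mm [-6.   7.  84.8] spin 0.42 | t 15.65 pos [0.4711 0.0081 0.0994] rpy [-179.33   -0.39   96.02] F [ 0.5 -0.4 -1.2] w 0.0407 q [-0.08  0.33  1.92  0.01  0.9  -0.19]
```

{"name": "arm_command", "arguments": {"translation": [[-6,7,0],[0,0,0],[0,0,20],[0,0,20],[0,0,10],[0,0,0]], "spin": [0,0,0,0,0,0], "fingers": [0.35,0.35,0.35,0.35,0.35,0.35]}}

```text
clock: 16.4
eef_pos: [0.4796, 0.0002, 0.0479]
eef_rot: [-3.131, -0.006, 1.672]
force: [0.5, -1.2, 0.2]
width: 0.0411
```

```bash
python3 go.py .4777 .0033 .0145 95.6
```

```text
tool mm [ 3.  -1.2 33.5] spin 0.19 | t 16.4 pos [4.796e-01 2.000e-04 4.790e-02] rpy [-179.38   -0.37   95.79] F [ 0.5 -1.2  0.2] w 0.0411 q [-0.1   0.43  1.93  0.01  0.79 -0.2 ]
```

{"name": "arm_command", "arguments": {"translation": [[3,-1,0],[0,0,8],[0,0,8],[0,0,0]], "spin": [0,0,0,0], "fingers": [0.35,0.35,0.35,0.35]}}

```text
clock: 16.9
eef_pos: [0.4789, 0.0033, 0.0322]
eef_rot: [-3.133, -0.006, 1.672]
force: [0.1, -0.7, -0.5]
width: 0.0411
```

```bash
python3 go.py .4777 .0033 .0145 95.6
```

```text
tool mm [ 0.  -1.  17.7] spin 0.19 | t 16.9 pos [0.4789 0.0033 0.0322] rpy [-179.5    -0.35   95.79] F [ 0.1 -0.7 -0.5] w 0.0411 q [-0.09  0.46  1.95  0.01  0.75 -0.2 ]
```

{"name": "arm_command", "arguments": {"translation": [[0,-1,5],[0,0,5],[0,0,4],[0,0,2],[0,0,0]], "spin": [0,0,0,0,0], "fingers": [0.35,0.35,0.35,0.35,0.35]}}

```text
clock: 17.52
eef_pos: [0.4778, 0.0033, 0.0151]
eef_rot: [-3.133, -0.006, 1.672]
force: [-0.1, -0.3, -1.4]
width: 0.0414
```

```bash
python3 go.py .4777 .0033 .0145 95.6
```

```text
tool mm [ 0.  -0.1  0.6] spin 0.19 | t 17.52 pos [0.4778 0.0033 0.0151] rpy [-179.51   -0.35   95.79] F [-0.1 -0.3 -1.4] w 0.0414 q [-0.09  0.49  1.96  0.01  0.71 -0.2 ]
```

{"name": "arm_command", "arguments": {"translation": [[0,0,0],[0,0,0],[0,0,0],[0,0,0],[0,0,0],[0,0,0],[0,0,-25],[0,0,-35],[0,0,-35],[0,0,-25],[0,0,0]], "spin": [0,0,0,0,0,0,0,0,0,0,0], "fingers": [1,1,1,1,1,1,1,1,1,1,1]}}

```text
clock: 18.9
eef_pos: [0.4788, 0.0026, 0.1389]
eef_rot: [-3.133, -0.006, 1.672]
force: [0.1, -0.2, -1.0]
width: 0.093
```

{"name": "arm_command", "arguments": {"translation": [[-40,0,0],[-40,0,0],[-40,0,0],[-40,0,0],[-40,0,0],[-40,0,0],[-40,-10,0],[-20,-20,0],[0,-20,0],[0,-20,0],[0,0,0]], "spin": [0,0,0,0,0,0,0,0,0,0,0], "fingers": [1,1,1,1,1,1,1,1,1,1,1]}}

```text
clock: 20.27
eef_pos: [0.4332, -0.3104, 0.1229]
eef_rot: [-3.12, -0.016, 1.672]
force: [0.5, -0.2, 0.0]
width: 0.0935
```

{"name": "arm_command", "arguments": {"translation": [[0,0,0],[0,0,0],[0,0,0],[0,0,0],[0,0,0],[0,0,0],[0,0,0],[0,0,0],[0,0,0],[0,0,0]], "spin": [10,10,10,10,10,10,10,10,8,0], "fingers": [1,1,1,1,1,1,1,1,1,1]}}

```text
clock: 21.52
eef_pos: [0.4383, -0.3069, 0.115]
eef_rot: [-3.12, 0.026, 0.091]
force: [0.6, -0.3, 0.1]
width: 0.093
```

```bash
python3 go.py .435 -.328 .06 5.6
python3 - <<'E'
from m import *
for n in ("side","top"):
    f=grab_frame(n); measure(f,n); cv2.imwrite(f"pics/{n}5.png",f["image"])
    print(n,"TCP proj(reported+37mm)",proj(f,sensors.get_state()["eef_pos"]+[0,0,.037]))
a=cv2.imread("pics/side5.png")[190:430,220:400];cv2.imwrite("pics/s5c.png",cv2.resize(a,(450,600),interpolation=cv2.INTER_CUBIC))
E
```

```text
tool mm [-3.7 21.9 54.7] spin -0.39 | t 21.52 pos [ 0.4383 -0.3069  0.115 ] rpy [-178.74    1.49    5.21] F [ 0.6 -0.3  0.1] w 0.093 q [-0.7   0.42  1.73 -0.    1.02  0.79]
side plate [ 0.4779 -0.1014] [0.1001 0.2991] 7.56
[[0.40860000252723694, 0.040300000458955765], [0.4478999972343445, -0.25619998574256897], [0.5472000241279602, -0.24300000071525574], [0.5077999830245972, 0.05339999869465828]]
side standfoot 231 [276.5 387.7] cent [ 0.4348 -0.3472] rect [ 0.4317 -0.3508]
side cap 346 [326.  248.3] cent [ 0.4841 -0.068 ] rect [ 0.4844 -0.0696]
side cap 407 [321.1 311.5] cent [ 0.4982 -0.2063] rect [ 0.4981 -0.2074]
side redcap 247 [328.4 215.9] cent [0.4774 0.002 ] rect [0.4775 0.0017]
side TCP proj(reported+37mm) [[277.1051578  343.43139479]]
top plate [ 0.4718 -0.1026] [0.1142 0.2995] 5.41
[[0.4007999897003174, 0.04100000113248825], [0.42910000681877136, -0.257099986076355], [0.5428000092506409, -0.24629999697208405], [0.5145000219345093, 0.05180000141263008]]
top cap 241 [406.9 225.7] cent [ 0.5017 -0.2033] rect [ 0.5009 -0.2036]
top cap 252 [351.6 232.4] cent [ 0.4871 -0.0643] rect [ 0.487  -0.0642]
top redcap 161 [323.8 234.8] cent [0.4802 0.0049] rect [0.4792 0.0047]
top TCP proj(reported+37mm) [[455.29194828 245.65864351]]
```

View pics/s5c.png

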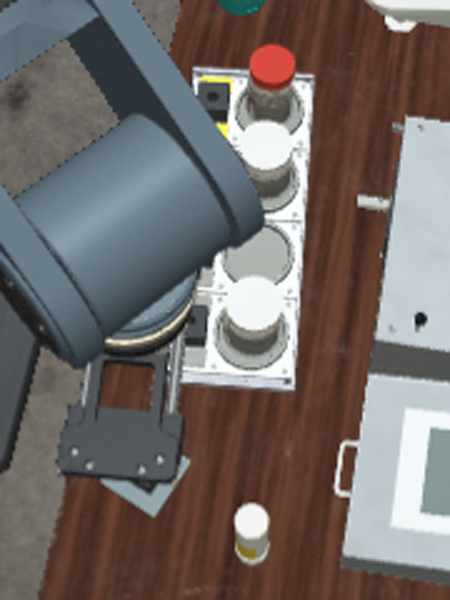

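Red at (272,65) stands in the yellow bay, and the white jar at (268,145) is in the second bay. Both match the seat model to about 1 mm. Now the pin.

{"name": "arm_command", "arguments": {"translation": [[-4,11,0],[0,11,10],[0,0,20],[0,0,10],[0,0,0]], "spin": [-0.4,0,0,0,0], "fingers": [0.6,0.6,0.6,0.6,0.6]}}

```text
clock: 22.25
eef_pos: [0.435, -0.3316, 0.0721]
eef_rot: [-3.119, 0.026, 0.105]
force: [0.9, -0.6, 0.5]
width: 0.0566
```

```bash
python3 go.py .435 -.328 .003 5.6
python3 - <<'E'
from h import *
for n in ("top","side"):
    f=grab_frame(n); cv2.imwrite(f"pics/{n}6.png",f["image"])
    print(n,proj(f,sensors.get_state()["eef_pos"]+[0,0,.037]))
a=cv2.resize(cv2.imread("pics/side6.png")[320:420,225:325],(400,400),interpolation=cv2.INTER_CUBIC);b=cv2.resize(cv2.imread("pics/top6.png")[205:305,405:505],(400,400),interpolation=cv2.INTER_CUBIC);cv2.imwrite("pics/p6.png",np.hstack([a,b]))
E
```

```text
tool mm [ 2.2 -2.1 69.1] spin 0.44 | t 22.25 pos [ 0.435  -0.3316  0.0721] rpy [-178.73    1.47    6.04] F [ 0.9 -0.6  0.5] w 0.0566 q [-0.73  0.5   1.73 -0.01  0.94  0.73]
top [[461.67236821 249.24510234]]
side [[274.35583035 364.10875122]]
```

View pics/p6.png

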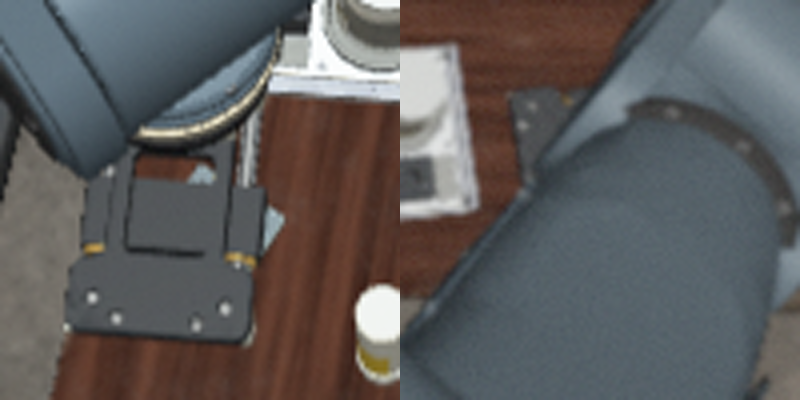

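```bash
sed -i 's/d=R.inv().apply(np.array(\[x,y,z\])-s\["eef_pos"\])\*1000/tip=s["eef_pos"]-.036*R.apply([0,0,1]); d=R.inv().apply(np.array([x,y,z])-tip)*1000; print("tip",tip.round(4))/' go.py && python3 go.py .435 -.328 .039 5.6
```

```text
tip [ 0.4364 -0.3325  0.109 ]
tool mm [ 0.8 -3.2 70.1] spin 0.43 | t 22.35 pos [ 0.4354 -0.3318  0.073 ] rpy [-178.8     1.42    6.03] F [ 0.3 -0.  -0.8] w 0.056 q [-0.73  0.5   1.73 -0.01  0.94  0.74]
```

{"name": "arm_command", "arguments": {"translation": [[1,-3,0],[0,0,17],[0,0,17],[0,0,0]], "spin": [0.4,0,0,0], "fingers": [0.5,0.5,0.5,0.5]}}

```text
clock: 22.85
eef_pos: [0.4355, -0.3279, 0.0374]
eef_rot: [-3.122, 0.024, 0.098]
force: [-0.4, 0.1, 0.1]
width: 0.0463
```

```bash
python3 go.py .435 -.328 .039 5.6
```

```text
tip [ 0.4364 -0.3285  0.0734]
tool mm [-0.5  0.  34.4] spin 0.04 | t 22.85 pos [ 0.4355 -0.3279  0.0374] rpy [-178.85    1.38    5.64] F [-0.4  0.1  0.1] w 0.0463 q [-0.73  0.55  1.75 -0.01  0.87  0.75]
```

{"name": "arm_command", "arguments": {"translation": [[0,0,10],[0,0,10],[0,0,8],[0,0,4],[0,0,0]], "spin": [0,0,0,0,0], "fingers": [0.5,0.5,0.5,0.5,0.5]}}

```text
clock: 23.48
eef_pos: [0.4347, -0.3274, 0.003]
eef_rot: [-3.122, 0.024, 0.098]
force: [0.0, -0.2, 0.2]
width: 0.0469
```

```bash
python3 go.py .435 -.328 .039 5.6
python3 - <<'E'
from m import *
f=grab_frame("side"); P=cloud(f)
p=sensors.get_state()["eef_pos"]
m=(P[...,1]>-.40)&(P[...,1]<-.26)&(P[...,0]>.40)&(P[...,0]<.47)&(P[...,2]>.02)&(P[...,2]<.1)
print(m.sum())
cv2.imwrite("pics/p7.png",cv2.resize(f["image"][330:430,225:325],(600,600),interpolation=cv2.INTER_CUBIC))
E
```

```text
tip [ 0.4356 -0.3281  0.039 ]
tool mm [-0.6 -0.1  0. ] spin 0.04 | t 23.48 pos [ 0.4347 -0.3274  0.003 ] rpy [-178.85    1.38    5.64] F [ 0.  -0.2  0.2] w 0.0469 q [-0.73  0.61  1.77 -0.01  0.8   0.75]
32
```

Now close on the grip.

{"name": "arm_command", "arguments": {"translation": [[0,0,0],[0,0,0],[0,0,0],[0,0,0],[0,0,0],[0,0,0]], "spin": [0,0,0,0,0,0], "fingers": [0,0,0,0,0,0], "squeeze": 25}}

```text
clock: 24.28
eef_pos: [0.4352, -0.3278, 0.004]
eef_rot: [-3.123, 0.023, 0.098]
force: [-0.3, -0.6, -0.8]
width: 0.0131
```

```bash
python3 go.py .435 -.328 .1 5.6
```

```text
tip [ 0.4361 -0.3284  0.04  ]
tool mm [ -2.4  -1.7 -59.9] spin 0.03 | t 24.27 pos [ 0.4352 -0.3278  0.004 ] rpy [-178.92    1.32    5.63] F [-0.3 -0.6 -0.8] w 0.0131 q [-0.73  0.6   1.77 -0.01  0.8   0.75]
```

{"name": "arm_command", "arguments": {"translation": [[0,0,-10],[0,0,-20],[0,0,-20],[0,0,-18],[0,0,0]], "spin": [0,0,0,0,0], "fingers": [0,0,0,0,0]}}

```text
clock: 24.9
eef_pos: [0.4372, -0.3292, 0.0763]
eef_rot: [-3.124, 0.022, 0.098]
force: [0.6, -0.0, -0.8]
width: 0.0131
```

```bash
python3 go.py .4279 -.0016 .11 5.6
```

```text
tip [ 0.438  -0.3298  0.1123]
tool mm [  22.2 -327.5    7.7] spin 0.04 | t 24.9 pos [ 0.4372 -0.3292  0.0763] rpy [-178.97    1.27    5.64] F [ 0.6 -0.  -0.8] w 0.0131 q [-0.73  0.49  1.73 -0.01  0.95  0.75]
```

{"name": "arm_command", "arguments": {"translation": [[2,-20,0],[2,-31,0],[2,-31,0],[2,-31,0],[2,-31,0],[2,-31,0],[2,-31,0],[2,-31,0],[2,-31,0],[2,-31,0],[0,-10,0],[0,0,0]], "spin": [0,0,0,0,0,0,0,0,0,0,0,0], "fingers": [0,0,0,0,0,0,0,0,0,0,0,0]}}

```text
clock: 26.4
eef_pos: [0.4165, 0.0013, 0.0756]
eef_rot: [-3.116, 0.035, 0.101]
force: [0.3, -0.1, -0.2]
width: 0.0135
```

```bash
python3 go.py .4279 -.0016 .08 5.6
```

```text
tip [0.4178 0.0005 0.1115]
tool mm [10.9  3.9 31.1] spin 0.21 | t 26.4 pos [0.4165 0.0013 0.0756] rpy [-178.55    1.99    5.81] F [ 0.3 -0.1 -0.2] w 0.0135 q [-0.12  0.3   2.05  0.02  0.83  1.33]
```

```bash
cat > foot.py <<'E'
import sys
from cell import sensors
import numpy as np
from scipy.spatial.transform import Rotation as Ro
R0=Ro.from_euler("xyz",[-178.92,1.32,5.63],degrees=True); p0=np.array([.4352,-.3278,.004])
G=p0-.055*R0.apply([0,0,1]); f0=np.array([(G[0]+.435)/2,G[1],.011]); l=R0.inv().apply(f0-p0); a=R0.inv().apply([0,0,1])
s=sensors.get_state(); R=Ro.from_euler("xyz",s["eef_rot"]); f=s["eef_pos"]+R.apply(l)
t=np.array(list(map(float,sys.argv[1:4])))
print("G0",G.round(4),"foot",f.round(4),"axis",R.apply(a).round(3),"tool mm",(R.inv().apply(t-f)*1000).round(1),"spin",round(np.degrees(s["eef_rot"][2])-5.6,2),"F",s["force"].round(1),"w",round(s["width"],4),"t",s["clock"])
E
python3 foot.py .4279 -.0016 .05
```

```text
G0 [ 0.4366 -0.3287  0.059 ] foot [4.172e-01 3.000e-04 8.250e-02] axis [ 0.012 -0.005  1.   ] tool mm [11.6  3.8 32.1] spin 0.21 F [ 0.3 -0.1 -0.2] w 0.0135 t 26.4
```

{"name": "arm_command", "arguments": {"translation": [[6,2,0],[6,2,0],[0,0,13],[0,0,13],[0,0,0]], "spin": [0.2,0,0,0,0], "fingers": [0,0,0,0,0]}}

```text
clock: 27.02
eef_pos: [0.4284, -0.0032, 0.0463]
eef_rot: [-3.116, 0.036, 0.095]
force: [-0.8, -0.4, -0.7]
width: 0.0135
```

```bash
python3 foot.py .4279 -.0016 .036
python3 - <<'E'
from h import *
f=grab_frame("side"); cv2.imwrite("pics/p8.png",cv2.resize(f["image"][170:270,265:365],(600,600),interpolation=cv2.INTER_CUBIC))
E
```

```text
G0 [ 0.4366 -0.3287  0.059 ] foot [ 0.4291 -0.0041  0.0533] axis [ 0.013 -0.005  1.   ] tool mm [-0.3 -2.2 17.4] spin -0.17 F [-0.8 -0.4 -0.7] w 0.0135 t 27.025
```

View pics/p8.png

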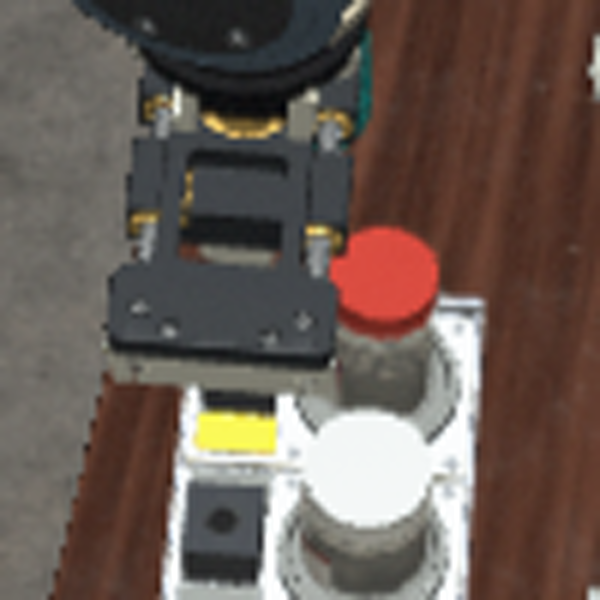

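{"name": "arm_command", "arguments": {"translation": [[0,-2.2,0],[0,0,6],[0,0,6],[0,0,0]], "spin": [0,0,0,0], "fingers": [0,0,0,0]}}

```text
clock: 27.58
eef_pos: [0.4282, -0.0005, 0.0345]
eef_rot: [-3.117, 0.034, 0.095]
force: [-0.4, 0.4, 0.2]
width: 0.013
```

```bash
python3 foot.py .4279 -.0016 .034
```

```text
G0 [ 0.4366 -0.3287  0.059 ] foot [ 0.4289 -0.0014  0.0415] axis [ 0.012 -0.005  1.   ] tool mm [-0.8  0.3  7.5] spin -0.15 F [-0.4  0.4  0.2] w 0.013 t 27.575
```

{"name": "arm_command", "arguments": {"translation": [[-0.5,0,3],[0,0,3],[0,0,2],[0,0,2],[0,0,0]], "spin": [0,0,0,0,0], "fingers": [0,0,0,0,0]}}

```text
clock: 28.2
eef_pos: [0.4274, -0.0003, 0.0239]
eef_rot: [-3.117, 0.034, 0.095]
force: [0.7, -0.3, 0.3]
width: 0.0131
```

```bash
python3 foot.py .4279 -.0016 .034
```

```text
G0 [ 0.4366 -0.3287  0.059 ] foot [ 0.4281 -0.0013  0.0309] axis [ 0.012 -0.005  1.   ] tool mm [-0.3  0.2 -3.1] spin -0.15 F [ 0.7 -0.3  0.3] w 0.0131 t 28.2
```

{"name": "arm_command", "arguments": {"translation": [[0,0,2],[0,0,2],[0,0,1],[0,0,0]], "spin": [0,0,0,0], "fingers": [0,0,0,0]}}

```text
clock: 28.7
eef_pos: [0.4273, -0.0002, 0.0186]
eef_rot: [-3.117, 0.034, 0.095]
force: [-0.1, 0.5, -1.3]
width: 0.0133
```

```bash
python3 foot.py .4279 -.0016 .015
```

```text
G0 [ 0.4366 -0.3287  0.059 ] foot [ 0.428  -0.0012  0.0256] axis [ 0.011 -0.005  1.   ] tool mm [ 0.2  0.7 10.6] spin -0.15 F [-0.1  0.5 -1.3] w 0.0133 t 28.7
```

Foot is 8 mm below the mouth with no force, so it has entered the hole. Continuing.

{"name": "arm_command", "arguments": {"translation": [[0,0,3],[0,0,3],[0,0,2],[0,0,0]], "spin": [0,0,0,0], "fingers": [0,0,0,0]}}

```text
clock: 29.2
eef_pos: [0.427, -0.0, 0.01]
eef_rot: [-3.117, 0.034, 0.095]
force: [-1.2, -0.2, -0.5]
width: 0.0131
```

```bash
python3 foot.py .4279 -.0016 .015
```

```text
G0 [ 0.4366 -0.3287  0.059 ] foot [ 0.4276 -0.001   0.017 ] axis [ 0.012 -0.005  1.   ] tool mm [0.3 0.7 2. ] spin -0.15 F [-1.2 -0.2 -0.5] w 0.0131 t 29.2
```

{"name": "arm_command", "arguments": {"translation": [[0,0,1],[0,0,1],[0,0,1],[0,0,0]], "spin": [0,0,0,0], "fingers": [0,0,0,0]}}

```text
clock: 29.7
eef_pos: [0.4272, 0.0001, 0.008]
eef_rot: [-3.117, 0.033, 0.095]
force: [-0.6, -0.1, 0.4]
width: 0.0127
```

```bash
python3 foot.py .4279 -.0016 .015
```

```text
G0 [ 0.4366 -0.3287  0.059 ] foot [ 0.4279 -0.0009  0.015 ] axis [ 0.011 -0.005  1.   ] tool mm [-0.   0.7 -0. ] spin -0.15 F [-0.6 -0.1  0.4] w 0.0127 t 29.7
```

{"name": "arm_command", "arguments": {"translation": [[0,0,1],[0,0,0],[0,0,0],[0,0,0],[0,0,0],[0,0,0],[0,0,-20],[0,0,-30],[0,0,-30],[0,0,-30],[0,0,0]], "spin": [0,0,0,0,0,0,0,0,0,0,0], "fingers": [0,0,0.5,0.5,0.5,0.5,0.5,0.5,0.5,0.5,0.5]}}

```text
clock: 31.08
eef_pos: [0.431, -0.0023, 0.1203]
eef_rot: [-3.117, 0.034, 0.095]
force: [-0.2, 0.4, -0.3]
width: 0.0463
```

{"name": "arm_command", "arguments": {"translation": [[0,0,-30],[0,35,-10],[0,50,0],[0,50,0],[0,50,0],[0,50,0],[0,50,0],[0,50,0],[0,20,0],[0,0,0]], "spin": [0,0,0,0,0,0,0,0,0,0], "fingers": [0.5,0.5,0.5,0.5,0.5,0.5,0.5,0.5,0.5,0.5]}}

```text
clock: 32.33
eef_pos: [0.4625, -0.3654, 0.1381]
eef_rot: [-3.108, 0.046, 0.097]
force: [0.3, 0.6, -0.1]
width: 0.0462
```

Run:
```python
from m import *
print(sensors.get_state()["eef_pos"])
for n in("side","top"):
    f=grab_frame(n); measure(f,n); cv2.imwrite(f"pics/{n}9.png",f["image"]); P=cloud(f)
    hsv=cv2.cvtColor(f["image"],cv2.COLOR_BGR2HSV).astype(int)
    m=(hsv[...,0]>12)&(hsv[...,0]<26)&(hsv[...,1]>90)&(abs(P[...,0]-.428)<.02)&(abs(P[...,1])<.025)&(P[...,2]>.03)
    if m.sum(): 
        q=P[m]; print(n,"brass px",m.sum(),"z p95",np.percentile(q[:,2],95).round(4)); t=m&(P[...,2]>np.percentile(q[:,2],70)-.003)&(P[...,2]>.055)
        print(plane(f,[np.argwhere(t)[:,::-1].mean(0)],.065))
a=cv2.resize(cv2.imread("pics/side9.png")[195:345,265:365],(400,600),interpolation=cv2.INTER_CUBIC)
b=cv2.resize(cv2.imread("pics/top9.png")[200:350,295:395],(400,600),interpolation=cv2.INTER_CUBIC)
cv2.imwrite("pics/f9.png",np.hstack([a,b]))
```

```text
[ 0.46245431 -0.3654073   0.13811018]
side plate [ 0.4687 -0.1024] [0.1098 0.2973] 5.53
[[0.39969998598098755, 0.040300000458955765], [0.42829999327659607, -0.2556000053882599], [0.5375999808311462, -0.24500000476837158], [0.5090000033378601, 0.05090000107884407]]
side cap 347 [325.9 248.3] cent [ 0.4839 -0.068 ] rect [ 0.4842 -0.0684]
side redcap 241 [328.4 215.8] cent [0.4773 0.0022] rect [0.4775 0.0017]
side brass px 90 z p95 0.0676
[[ 0.42641984 -0.00399393  0.065     ]]
top plate [ 0.4718 -0.102 ] [0.1142 0.3008] 5.37
[[0.4007999897003174, 0.042399998754262924], [0.42899999022483826, -0.25699999928474426], [0.5426999926567078, -0.24629999697208405], [0.5145999789237976, 0.05310000106692314]]
top cap 242 [407.1 225.7] cent [ 0.5015 -0.2038] rect [ 0.5021 -0.2037]
top cap 250 [351.7 232.4] cent [ 0.4871 -0.0646] rect [ 0.487  -0.0642]
top redcap 162 [323.8 234.8] cent [0.4802 0.0047] rect [0.479  0.0044]
```

View pics/f9.png

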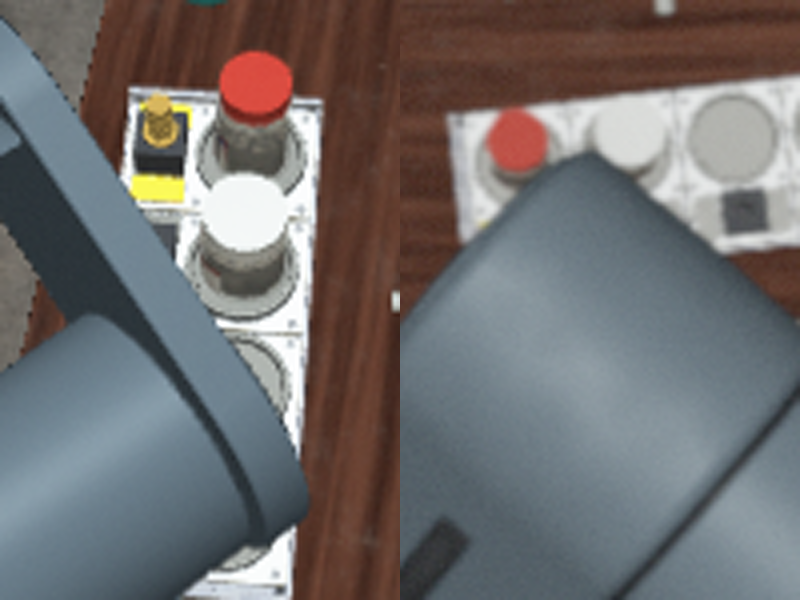

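The brass head sits with its flange on the block at (160,125), and its top is at z ≈ 0.065, as expected when fully home. Red is in the yellow bay and white in the next one. The arm is clear, so I'm handing in.

```bash
python3 -c "
from cell import ctrl
print(ctrl.hand_in())"
```

```text
the job is handed in; nothing more can be done
None
```

I moved the white-capped jar out of the yellow-tabbed bay into the free bay next to it and put the red-capped jar in its place. I then pushed the locking pin home in front of the red jar and handed the job in at about 32 s on the robot's clock. It gives no verdict.

**Last checks:**
- **Jars:** averaged over the two cameras, the red jar and the moved white jar are about 1–2 mm from their seat centres. They stand upright in the pictures. The other white-capped jar has not moved.
- **Pin:** its top measured 67.6 mm above the desk. The same reading was about 3 mm high at the stand, so this fits the expected 65 mm. The flange appears to rest on the block. Only the side camera could see it, as the arm hid it from the top one.
- **Bystanders:** I did not measure the cylinder, glue stick and dropper bottle again at the end. The force readings between moves never showed contact with anything.

**What disagreed:**
- **Finger height:** the camera showed the finger tips about 36 mm higher than the reported TCP. The first grasp therefore closed just above the jar without touching it, and I corrected for the offset from then on.
- **Tilt:** the tool leaned about 2.5° by the time the pin went in, which puts the pin itself about 0.01 rad off vertical, inside the 0.12 rad limit.
- **Cameras:** the two views differ by 3–4 mm, so I used their average.

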